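# Stack the small tool case on the large one and draw-latch it down

### The arm

A 6-joint arm with a two-finger parallel gripper is mounted at the origin on the work surface. World frame = base frame: x ahead of the robot, y to its left, z up, the work surface at z = 0. Lengths are in mm, angles in degrees, forces in N, time in s.
With the tool pointing down it reaches from about 350 to 850 mm from the base axis. Payload 8.1 kg.
Tool frame: the origin (TCP) lies between the finger pads; the fingertips stand 17 mm ahead of it and the grasp point (between the pads) lies 2 mm behind it; z points along the fingers, y is the line along which they close (so a half turn about z gives the same grasp; the last joint's range is limited). The gripper opens to 85 mm and grips with 20 to 120 N. Pads are 22 mm wide; open, the fingers measure 114 mm over their backs; the gripper's body (76 mm by 85 mm) begins 54 mm behind the grasp point. The pads swing forward as they close: fully open they stand 13 mm farther back than shut.
Start: joints at [58.533, 7.471, 85.268, -0, 87.261, -4.893], TCP at [268.39, 536.63, 248.292] pointing down, gripper open.
Joint ranges: [-169.43, 169.43], [-51.17, 129.36], [1.28, 143.12], [-76.62, 256.62], [0, 156.53], [-152.29, 152.29]. Speed limits (degrees/s): [136.94, 136.94, 159.86, 180, 180, 180].

### API

Orientations are given as [roll, pitch, yaw] about the fixed x, y, z axes, in that order (R = Rz(yaw) Ry(pitch) Rx(roll)).
In Python, from bench import sense, snapshot, hand_in, trace, place_of gives the robot as it stands.
- The arm moves only by the shell command python3 -m handwheel 'ROWS' [FORCE]. ROWS is JSON, a list of rows, each a list of 7 numbers: the opening, from -1 (shut) to 1 (fully open), then the shift along the tool's x, y, z in cm, then the turn, a rotation vector about the tool's x, y, z in rad. A call has 1 to 12 rows; each row shifts and turns the commanded pose from where the row before left it, along the tool's axes as they then stand; what a row does not reach is not made up. A row lasts 1/12 s, in which the tool goes at most 41.7 mm and 7.16 degrees, less where a joint would pass 70% of its speed; a pose out of reach is approached as far as the arm can. A call with a gripper value outside its range is refused whole. The fingers move at their own pace and stop on an object; FORCE is the grip in N (left out, the last holds). Time passes only in rows, so rows that do not move let the fingers close. It gives the time, the measured TCP pose, the force, the opening and the grip force at its end, in the units of the state.
- sense(): the state, without advancing time (a new reading comes with each control period).
- snapshot(name): name is "scene" or "top" or "wrist"; returns a dict with "image" (420x560x3 uint8, red, green, blue), "intrinsics" (3x3 intrinsics, pixels), "R" (3x3) and "t" (3): a world point X has camera coordinates R X + t. Camera axes: x right, y down, z forward; pixel columns grow to the right and rows downward; lengths in mm; the calibration is good to about 2 mm. A picture is of the moment at which its call begins. There is no depth.
- hand_in(): hands the job in; it is judged then, once.
Trained networks look in a picture, given as the dict that the camera call returned (one of the last four; its "shot" number tells which), for a name from the list of things; names that differ only in an ending like _2 or _b are one class to them, and where a whole thing is asked for, a point or a joint stands for the part that bears it (a point fixed in the world has none). Each returns a list of dicts, best first, with "conf" (0 to 1); they miss things now and then, are a little off and sometimes report something else, mostly with a low value. They report only what shows in the picture. A call takes as long as a camera call.
- trace(picture, query): "pixels" (420x560 bool, what is visible of it).
- place_of(picture, query): "location" ([x, y, z] in mm, in world coordinates, good to about 4 mm: a listed point, or the origin of a listed thing).
The state is a dict: "time": time; "joint_pos": joint angles; "qd": joint speeds; "joint_efforts": joint torques, N m; "tool_pos": TCP position; "tcp_rot": TCP orientation; "ft_force": force on the tool from outside, world axes, zero at the start; "wrist_torque": the same for the moment, N m; "finger_gap": finger opening in mm; "grip_force": force on a finger pad.
Only numpy, scipy, OpenCV 4.12 (cv2) and the standard library are available. Lean on these libraries where they do the work, as an engineer would, in place of code of your own. Each camera call takes 0.05 s, during which the arm holds its last target. There are 200 camera calls.

### The job

Set the red tool case gently down on the big grey case, its keeper on the same side as the latch, so that its foot sits fully home in the recess. Then hook the steel wire loop of the draw latch over the keeper on the red case's front and swing the latch lever down until it snaps over centre and lies shut. Leave everything else on the bench where it is.

Things in the scene. Friction and masses are not known exactly. Their poses are not given: they have to be found in the camera images.
- base_case: Big grey tool case on the bench, too heavy to move: 180 (x) x 280 (y) x 140 mm (z). Origin: centre of its underside, z up. Its front (draw latch) faces its -x, roughly the robot; front face at x = -90 mm. In its top, rim at z = 140 mm, a centred recess 156 (x) x 202 (y) mm, 10 mm deep, 4 mm lead-in chamfer. Black corner bumpers stand 11 mm proud of the front.
- tool_case: Loose red tool case, 0.5 to 1 kg. Origin: centre of the underside of its foot; x to its back, y left, z up; its front (keeper) faces -x. Foot 150 (x) x 196 (y) x 8 mm, only 142 x 188 over its lowest 4 mm; above it the shell, 180 x 230 x 115 mm, with like bumpers. Home: shell resting on the big case's rim, at (0, 0, 132 mm) in that case's frame, axes parallel, fronts flush.
- case_mid (a point): Centre of the red case's shell, 65.5 mm above the underside of its foot, with the case's axes. With the case home it is at (0, 0, 197.5 mm) in the big case's frame.
- case_handle (a point): Centre of the red case's top handle bar, 92.5 mm above the centre of the shell, 158 mm above the foot's underside. Black bar along the case's y, 16 mm wide (x), 18 mm high, about 100 mm free between its posts, 26 mm clear under it. Same axes as the case.
- keeper (a point): Keeper seat, on the middle of the red case's front, 12 mm before the front face, 30 mm above the shell's lower edge: where the loop's bar centre ends. Case axes. Steel hook 24 mm wide (y), open upward: floor 3 mm below this point; lip in front (inner face 3.5 mm off, 4 mm thick, top 6 mm above the point); plate behind (3.5 mm off, top 34 mm above). Bar enters from above, behind the lip.
- lever_pivot (a point): Hinge axis of the latch lever (along the big case's y) at its middle: (-104, 0, 105) mm in the big case's frame, so 14 mm before its front face and 35 mm below its rim. Axes of the big case.
- latch_lever (a joint): Lever angle, rad. 0: shut, handle straight down along the front; grows as the handle swings out and up (1.57: level, towards the robot); stop 2.3. Starts at 1.9 to 2.15; stiff hinge (0.065 N m), stays where left. With the loop hooked it is pressed against its spring (about 5 N at the handle) to dead centre at 0.24, then snaps to 0. The last of the swing is a push inwards, not down.
- lever_tip (a point): Free end of the lever handle, 70 mm from the hinge axis. The handle is a steel strip 30 mm wide (y), 4 mm thick, centred 3 mm outside the line through the hinge, with a red thumb pad, 20 to 57 mm from the hinge and standing 3 mm proud, on its outer face (the upper face while the handle sticks out).
- loop_pin (a point): Pin on which the loop swings, axis along y; it rides on the lever, 22 mm from the hinge axis: at lever angle a it lies 22*sin(a-0.21) mm before the hinge axis (big case's -x) and 22*cos(a-0.21) mm below it. The red case above stands flush with the front, so a gripper held upright has no room at the loop or the lever: tilt it about 40 degrees.
- loop_bar (a point): Middle of the loop's cross bar, 79.5 mm from its pin. U of 6 mm steel wire, 45 mm wide outside (y), its feet in 9 mm spring sleeves (34 mm long, 48 mm wide outside), legs either side of the lever; can be held by both legs. Springy lengthwise (3.5 N per mm). Let go, it drops outwards to a stop 30 degrees above the handle or, tipped inwards past upright, leans on the keeper's plate.
- latch_loop (a joint): Loop angle relative to the lever, rad, stop 2.62. This angle minus the lever's is the loop's lean from upright: positive outwards (towards the robot), negative inwards. At the start the lean is about +0.45 to +0.75; lying behind the keeper's lip with the lever up it is about -0.3. The bar clears the lip only with the lever above about 1.7; drawing the loop away from its pin raises the lever.
- spray_can: Bystander, to be left alone: yellow spray can, 65 mm across, 190 mm tall, standing; origin at the centre of its underside.
- mug: Bystander, to be left alone: white mug, 80 mm across, 90 mm tall; origin at the centre of its underside.
- screw_jar: Bystander, to be left alone: amber glass jar, 70 mm across, 85 mm tall; origin at the centre of its underside.
- tape_roll: Bystander, to be left alone: blue roll of tape lying flat, 100 mm across, 25 mm high; origin at the centre of its underside.
- screwdriver: Bystander, to be left alone: screwdriver lying on the bench, handle to its -x; origin at the centre of its underside.
- parts_box: Bystander, to be left alone: small cardboard box, 110 x 150 x 70 mm; origin at the centre of its underside.

How it is judged:
By the outcome, as a careful person would: the job done as asked, in the order asked, and still so for the second after the job is handed in, with the robot touching nothing.
It also fails if it takes over 54 s, if anything falls off the work surface, if the arm or the gripper's body presses on something with over 40 N, if the wrist force passes 120 N, or if a joint passes its speed limit or range.

## Working session

There is one attempt and no reset: what is moved stays moved. The work goes in short steps, Python scripts to look and compute and a shell command to move; the robot and the scene stay as the last step left them, time stands still between calls to the robot, and variables do not carry over. Pictures are saved under pics/ and viewed, at most 10 in all, crops included, and the job is handed in when it is done.

```bash
ls; mkdir -p pics
cat > h.py <<'E'
import numpy as np, cv2
from bench import sense, snapshot, trace, place_of
from scipy.spatial.transform import Rotation as Rn
def save(p,n): cv2.imwrite('pics/'+n+'.png', cv2.cvtColor(p['image'],cv2.COLOR_RGB2BGR))
def proj(p,X):
    c=np.array(p['R'])@np.array(X,float)+np.array(p['t']); u=np.array(p['intrinsics'])@c; return u[:2]/u[2]
def toolR(s): return Rn.from_euler('xyz',s['tcp_rot'],degrees=True)
E
python3 - <<'E'
from h import *
s=sense(); print(s)
ps={n:snapshot(n) for n in('scene','top','wrist')}
for n in ps: save(ps[n],n+'0')
for q in ['base_case','tool_case','case_mid','case_handle','keeper','lever_pivot','lever_tip','loop_pin','loop_bar','spray_can','mug','screw_jar','tape_roll','screwdriver','parts_box']:
    for n in ps:
        r=place_of(ps[n],q)
        print(q,n,[(np.round(d['location']).tolist(),round(d['conf'],2)) for d in r[:2]])
im=np.hstack([cv2.imread('pics/scene0.png'),cv2.imread('pics/top0.png')])
cv2.imwrite('pics/a.png',cv2.resize(im,(800,300),interpolation=cv2.INTER_AREA))
E
```

```text
pics
{'time': 0.0, 'joint_pos': array([ 5.85325259e+01,  7.51559023e+00,  8.53291158e+01, -1.13468380e-03,
        8.72615859e+01, -4.89330164e+00]), 'qd': array([ 0.06873402,  0.0325404 ,  0.07854542, -0.03159463, -0.08311256,
       -0.12335598]), 'joint_efforts': array([ 4.79812879e-04, -5.69420743e+01, -5.00532854e+01, -4.15276345e-04,
        1.50992721e-02,  5.72698991e-05]), 'tool_pos': array([268.13081423, 536.17618364, 247.24094369]), 'tcp_rot': array([-1.79893999e+02, -7.93759292e-03,  1.53425875e+02]), 'ft_force': array([-0.56129011, -0.55591413,  0.4927971 ]), 'wrist_torque': array([-0.02392002, -0.05796672, -0.0398016 ]), 'grip_force': 0.0, 'finger_gap': 85.13461334784515}
base_case scene [([452.0, 176.0, 134.0], 0.66), ([626.0, 174.0, 2.0], 0.63)]
base_case top [([624.0, 175.0, 0.0], 0.78), ([496.0, -482.0, -2.0], 0.22)]
base_case wrist []
tool_case scene [([606.0, -190.0, -0.0], 0.57), ([622.0, 172.0, 2.0], 0.38)]
tool_case top [([607.0, -193.0, -1.0], 0.72)]
tool_case wrist []
case_mid scene [([379.0, 25.0, -5.0], 0.34)]
case_mid top []
case_mid wrist []
case_handle s
[... 995 characters left out ...]
, 1.0], 0.47)]
mug scene [([504.0, 468.0, -5.0], 0.96), ([611.0, -189.0, 1.0], 0.73)]
mug top [([500.0, 466.0, 2.0], 0.94)]
mug wrist [([506.0, 463.0, -0.0], 0.71)]
screw_jar scene [([494.0, -483.0, -2.0], 0.69)]
screw_jar top [([489.0, -480.0, 2.0], 0.65)]
screw_jar wrist []
tape_roll scene [([280.0, -287.0, 2.0], 0.95), ([606.0, -194.0, 156.0], 0.65)]
tape_roll top [([281.0, -281.0, -2.0], 0.76), ([449.0, 175.0, 170.0], 0.73)]
tape_roll wrist []
screwdriver scene [([246.0, 328.0, -1.0], 0.58)]
screwdriver top [([249.0, 329.0, 1.0], 0.6)]
screwdriver wrist [([246.0, 328.0, 4.0], 0.71)]
parts_box scene [([814.0, 18.0, 3.0], 0.96)]
parts_box top [([814.0, 12.0, 3.0], 0.68)]
parts_box wrist []
```

View pics/a.png

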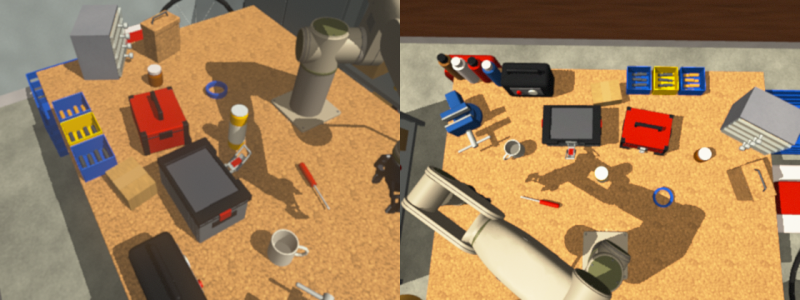

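Run:
```python
from h import *
p=snapshot('top'); 
print(np.array(p['intrinsics'])[0,0], (-np.array(p['R']).T@p['t']).round())
for q in ['base_case','tool_case','case_handle']:
    r=trace(p,q)
    for d in r[:2]:
        m=d['pixels'].astype(np.uint8); c,_=cv2.findContours(m,0,2); c=max(c,key=cv2.contourArea)
        print(q,round(d['conf'],2),m.sum(),cv2.minAreaRect(c),cv2.approxPolyDP(c,4,True)[:,0].tolist())
for n,X in dict(base=(624,175,140),tool=(607,-192,123)).items(): print(n,proj(p,X))
cv2.imwrite('pics/b.png',cv2.resize(cv2.cvtColor(p['image'],cv2.COLOR_RGB2BGR),(800,600),interpolation=cv2.INTER_CUBIC))
```

```text
408.867765089142 [ 244.   -0. 1499.]
base_case 0.77 5069 ((240.0, 184.0), (76.0, 84.0), 90.0) [[279, 147], [201, 147], [199, 201], [235, 204], [231, 222], [243, 222], [246, 204], [278, 205]]
base_case 0.66 1369 ((288.5223388671875, 130.99697875976562), (34.72409439086914, 42.74081039428711), 82.23483276367188) [[306, 114], [267, 117], [271, 145], [285, 149], [308, 144]]
tool_case 0.72 3895 ((345.284912109375, 184.58853149414062), (69.45162963867188, 60.88028335571289), 10.738897323608398) [[318, 150], [308, 206], [368, 218], [376, 209], [382, 162]]
tool_case 0.54 11 ((242.0, 221.0), (2.0, 4.0), 90.0) [[244, 220], [240, 221]]
case_handle 0.81 3978 ((345.02764892578125, 184.9449005126953), (69.82429504394531, 61.67643737792969), 10.738897323608398) [[319, 149], [308, 206], [369, 218], [376, 209], [382, 161]]
base [239.28046476 171.32139381]
tool [345.36381504 179.14271845]
```

View pics/b.png

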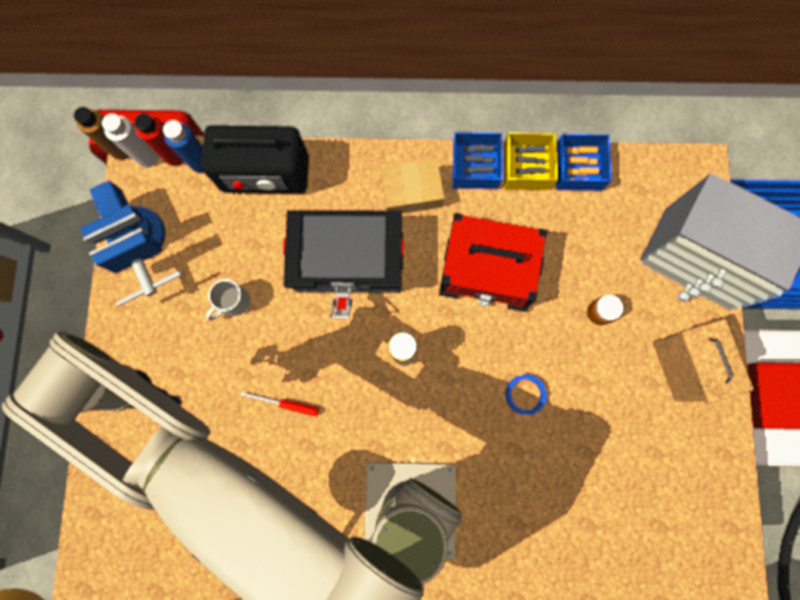

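The top view shows the base case at about (240,175) in native pixels, roughly axis-parallel. The red case is at (345,184), yawed about -11°, with its keeper on the robot side. The lever and loop stick out at (238,213), and the path over the cases is clear. Next I write a delta helper and look at the base with the wrist camera on the way.

```bash
cat >> h.py <<'E'
def rows(pos,rpy,n,p0=None,R0=None):
    s=sense(); p=np.array(s['tool_pos'] if p0 is None else p0,float); R=toolR(s) if R0 is None else Rn.from_euler('xyz',R0,degrees=True)
    T=Rn.from_euler('xyz',rpy,degrees=True) if not hasattr(rpy,'as_matrix') else rpy
    w=(R.inv()*T).as_rotvec()/n
    M=sum((R*Rn.from_rotvec(w*k)).as_matrix() for k in range(n))
    d=np.linalg.solve(M,(np.array(pos)-p))/10
    print('n',n,'row',d.round(3).tolist(),w.round(4).tolist(),'mm/row',round(10*np.linalg.norm(d),1),'deg/row',round(np.degrees(np.linalg.norm(w)),2))
E
python3 - <<'E'
from h import *
s=sense(); p=snapshot('wrist'); c=-np.array(p['R']).T@p['t']
print('cam in tool',toolR(s).inv().apply(c-s['tool_pos']).round(1),'z axis in tool',toolR(s).inv().apply(np.array(p['R'])[2]).round(3),'x',toolR(s).inv().apply(np.array(p['R'])[0]).round(3),np.array(p['intrinsics'])[0,0])
# base edges in top image
p=snapshot('top'); g=cv2.cvtColor(p['image'],cv2.COLOR_RGB2GRAY)
m=((g>70)&(g<130)).astype(np.uint8); m[:150]=0;m[198:]=0;m[:,:205]=0;m[:,276:]=0
m=cv2.morphologyEx(m,cv2.MORPH_OPEN,np.ones((5,5)))
c,_=cv2.findContours(m,0,2); c=max(c,key=cv2.contourArea); r=cv2.minAreaRect(c); print(r)
P=np.linalg.inv(p['intrinsics'])
def back(p,uv,z):
    R=np.array(p['R']);c=-R.T@p['t'];d=R.T@np.linalg.inv(p['intrinsics'])@[*uv,1]; return c+d*(z-c[2])/d[2]
B=[back(p,u,130)[:2] for u in cv2.boxPoints(r)]; print(np.round(B,1),np.mean(B,0))
rows((480,175,470),(180,0,90),12)
E
```

```text
cam in tool [  73.9   -0.2 -125.2] z axis in tool [-0.294 -0.     0.956] x [-0.  1.  0.] 362.56237197766507
((240.0, 172.5), (43.0, 58.0), 90.0)
[[698.8 278.5]
 [702.2  75.1]
 [548.1  71. ]
 [544.6 270.2]] [623.41531421 173.70647857]
n 12 row [-3.666, -0.258, -1.847] [0.0, 0.0, 0.0922] mm/row 41.1 deg/row 5.29
```

Run:
```python
from h import *
rows((560,240,420),(180,0,90),12)
```

```text
n 12 row [-3.591, 0.643, -1.431] [0.0, 0.0, 0.0922] mm/row 39.2 deg/row 5.29
```

```bash
python3 -m handwheel '[[1,-3.6,0.64,-1.43,0,0,0.0922],[1,-3.6,0.64,-1.43,0,0,0.0922],[1,-3.6,0.64,-1.43,0,0,0.0922],[1,-3.6,0.64,-1.43,0,0,0.0922],[1,-3.6,0.64,-1.43,0,0,0.0922],[1,-3.6,0.64,-1.43,0,0,0.0922],[1,-3.6,0.64,-1.43,0,0,0.0922],[1,-3.6,0.64,-1.43,0,0,0.0922],[1,-3.6,0.64,-1.43,0,0,0.0922],[1,-3.6,0.64,-1.43,0,0,0.0922],[1,-3.6,0.64,-1.43,0,0,0.0922],[1,-3.6,0.64,-1.43,0,0,0.0922]]'
python3 - <<'E'
from h import *
snapshot('wrist');snapshot('wrist')
p=snapshot('wrist'); save(p,'w1'); s=sense(); print(s['tool_pos'].round(1),s['tcp_rot'].round(2),s['time'])
for q in ['base_case','lever_pivot','lever_tip','loop_pin','loop_bar']: print(q,[(np.round(d['location'],1).tolist(),round(d['conf'],2)) for d in place_of(p,q)[:2]])
g=cv2.cvtColor(p['image'],cv2.COLOR_RGB2GRAY)
np.savez('w1.npz',**{k:np.array(p[k]) for k in('image','intrinsics','R','t')})
for a in [(544,173),(702,173),(623,74),(623,275)]: print(a,proj(p,(*a,130)))
E
```

```text
time: 3.7
tool_pos: [561.1, 237.3, 420.2]
tcp_rot: [-180.0, 0.0, 89.8]
ft_force: [0.4, -0.2, 0.7]
finger_gap: 85.3
grip_force: 0.0
[561.7 236.5 421.8] [ 1.7982e+02 -4.0000e-02  8.9770e+01] 3.85
base_case [([623.2, 173.2, 2.3], 0.67)]
lever_pivot [([520.0, 175.6, 106.8], 0.67)]
lever_tip [([453.8, 172.4, 131.6], 0.88), ([444.3, 170.1, 170.4], 0.58)]
loop_pin [([498.6, 172.7, 106.8], 0.89)]
loop_bar [([442.5, 167.7, 168.2], 0.62), ([622.1, 172.2, 1.6], 0.44)]
(544, 173) [260.05783967 212.26689181]
(702, 173) [390.21421826 210.94334573]
(623, 74) [322.85598029 284.42986873]
(623, 275) [327.88969618 125.72918833]
```

View pics/w1.png

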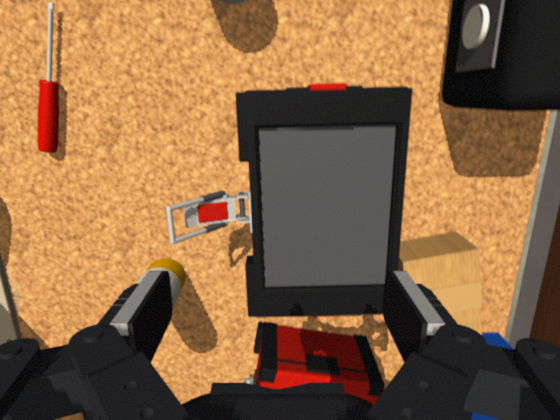

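The picture shows the open recess, with mat corners at about (258,127), (396,123), (393,288) and (265,288). The outer rim runs from (237,93) to (411,88) and down to (400,313). The loop stands out to (170,222). I'll fit lines to get the yaw and centre.

```bash
cat >> h.py <<'E'
def back(p,uv,z):
    R=np.array(p['R']);c=-R.T@p['t'];d=R.T@np.linalg.inv(p['intrinsics'])@[*uv,1]; return c+d*(z-c[2])/d[2]
E
python3 - <<'E'
from h import *
p=dict(np.load('w1.npz')); g=cv2.GaussianBlur(cv2.cvtColor(p['image'],cv2.COLOR_RGB2GRAY),(3,3),0).astype(float)
def edge(axis,rng,lo,hi,z,name,sgn):
    pts=[]
    for k in rng:
        l=g[k,lo:hi] if axis=='h' else g[lo:hi,k]
        d=np.gradient(l)*sgn; i=int(np.argmax(d[1:-1]))+1
        o=(d[i-1]-d[i+1])/(2*(d[i-1]-2*d[i]+d[i+1])-1e-9)
        e=lo+i+o; pts.append((e,k) if axis=='h' else (k,e))
    W=np.array([back(p,u,z)[:2] for u in pts]); 
    for _ in range(3):
        vx,vy,x0,y0=cv2.fitLine(W.astype(np.float32),cv2.DIST_HUBER,0,.1,.1).ravel()
        r=abs((W[:,0]-x0)*vy-(W[:,1]-y0)*vx); W=W[r<max(1.5,2*np.median(r))] 
    a=np.degrees(np.arctan2(vy,vx)); print(name,'dir',round((a+45)%90-45,2),'pt',round(float(x0),1),round(float(y0),1),'n',len(W),'of',len(pts))
edge('h',range(140,275,3),250,275,130,'mat front',1)
edge('h',range(140,260,3),382,402,130,'mat back',-1)
edge('v',range(270,385,3),115,140,130,'mat left(+y)',1)
edge('v',range(275,385,3),278,298,130,'mat right(-y)',-1)
edge('v',range(265,305,3),80,105,140,'outer +y a',-1)
edge('v',range(355,400,3),80,105,140,'outer +y b',-1)
edge('v',range(260,390,3),305,325,140,'outer -y',1)
edge('h',range(110,225,3),398,418,140,'outer back',1)
E
```

```text
mat front dir 0.97 pt 546.0 179.3 n 45 of 45
mat back dir 0.93 pt 700.9 187.4 n 40 of 40
mat left(+y) dir 2.44 pt 628.2 271.9 n 23 of 39
mat right(-y) dir 0.89 pt 626.7 73.2 n 37 of 37
outer +y a dir 4.76 pt 576.7 315.7 n 14 of 14
outer +y b dir -1.16 pt 671.2 316.4 n 15 of 15
outer -y dir 0.54 pt 611.0 34.3 n 43 of 44
outer back dir 0.97 pt 711.8 230.5 n 39 of 39
```

Run:
```python
from h import *
rows((600,-130,400),(180,0,79.3),10)
```

```text
n 10 row [-3.662, 0.708, 0.189] [-0.0001, 0.0, 0.019] mm/row 37.3 deg/row 1.09
```

```bash
python3 -m handwheel '[[1,-3.66,0.71,0.19,0,0,0.019],[1,-3.66,0.71,0.19,0,0,0.019],[1,-3.66,0.71,0.19,0,0,0.019],[1,-3.66,0.71,0.19,0,0,0.019],[1,-3.66,0.71,0.19,0,0,0.019],[1,-3.66,0.71,0.19,0,0,0.019],[1,-3.66,0.71,0.19,0,0,0.019],[1,-3.66,0.71,0.19,0,0,0.019],[1,-3.66,0.71,0.19,0,0,0.019],[1,-3.66,0.71,0.19,0,0,0.019],[1,0,0,0,0,0,0]]'
python3 - <<'E'
from h import *
p=snapshot('wrist'); save(p,'w2'); s=sense(); print(s['tool_pos'].round(1),s['tcp_rot'].round(2),s['time'])
for q in ['case_handle','tool_case','keeper']: print(q,[(np.round(d['location'],1).tolist(),round(d['conf'],2)) for d in place_of(p,q)[:2]])
np.savez('w2.npz',**{k:np.array(p[k]) for k in('image','intrinsics','R','t')})
E
```

```text
time: 5.02
tool_pos: [599.4, -136.2, 398.8]
tcp_rot: [-179.8, 0.1, 78.9]
ft_force: [0.4, 0.3, 0.1]
finger_gap: 85.8
grip_force: 0.0
[ 599.7 -133.3  399.2] [-1.7986e+02  2.0000e-02  7.8980e+01] 5.0667
case_handle [([606.5, -191.2, 160.2], 0.81)]
tool_case []
keeper [([507.4, -177.7, 39.8], 0.66)]
```

View pics/w2.png

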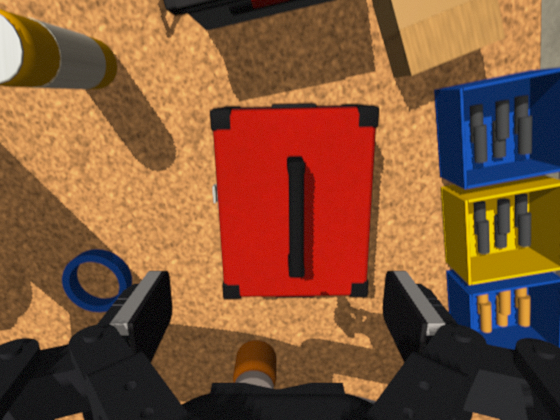

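The handle bar spans (288–303, 157–276) and the case top spans (213–377, 105–297), nearly aligned with the tool. Now I measure its exact yaw and position.

Run:
```python
from h import *
p=dict(np.load('w2.npz')); im=p['image'].astype(int)
red=(im[...,0]-im[...,1]>60).astype(float); red=cv2.GaussianBlur(red,(3,3),0)
# handle: centre of black gap per row between columns 275..320
for z,(a,b) in ((167,(165,270)),):
    W=[]
    for k in range(a,b,3):
        l=1-red[k,275:320]; W.append(back(p,(275+(l*np.arange(45)).sum()/l.sum(),k),z)[:2])
    W=np.array(W,np.float32); v=cv2.fitLine(W,cv2.DIST_HUBER,0,.1,.1).ravel(); print('handle yaw',np.degrees(np.arctan2(v[1],v[0])),v[2:])
col=red[:, 290:301].mean(1)
ys=[y for y in range(140,290) if col[y]<.5]; e=[back(p,(297,y),167)[:2] for y in(ys[0],ys[-1])]; print(ys[0],ys[-1],np.round(e,1),np.mean(e,0))
for name,lo,hi,z in(('front',205,235,123),('back',355,385,123)):
    W=[]
    for k in range(135,275,3):
        l=red[k,lo:hi].sum(); u=(hi-l) if name=='front' else lo+l; W.append(back(p,(u-.5,k),z)[:2])
    W=np.array(W,np.float32); v=cv2.fitLine(W,cv2.DIST_HUBER,0,.1,.1).ravel(); print(name,np.degrees(np.arctan2(v[1],v[0])),v[2:])
```

```text
handle yaw 79.72319 [ 612.46106 -173.28986]
157 276 [[ 622.2 -124.7]
 [ 599.1 -253.5]] [ 610.66791905 -189.07110931]
front 77.388855 [ 513.0076  -165.04068]
back 83.552376 [ 703.6377  -189.01495]
```

Run:
```python
from h import *
rows((608.5,-191,200),(180,0,79.7),6)
rows((608.5,-191,156),(180,0,79.7),3,(608.5,-191,200),(180,0,79.7))
```

```text
n 6 row [-0.982, 0.325, 3.342] [-0.0001, -0.0001, -0.0013] mm/row 35.0 deg/row 0.07
n 3 row [0.0, -0.0, 1.467] [0.0, 0.0, 0.0] mm/row 14.7 deg/row 0.0
```

```bash
python3 -m handwheel '[[1,-0.98,0.32,3.34,0,0,-0.002],[1,-0.98,0.32,3.34,0,0,-0.002],[1,-0.98,0.32,3.34,0,0,-0.002],[1,-0.98,0.32,3.34,0,0,-0.002],[1,-0.98,0.32,3.34,0,0,-0.002],[1,-0.98,0.32,3.34,0,0,-0.002],[1,0,0,0,0,0,0],[1,0,0,0,0,0,0]]'
python3 -c "
from h import *
s=sense();print(s['tool_pos'],s['tcp_rot'])
p=snapshot('wrist');s=sense();print(s['tool_pos'],s['tcp_rot'])
im=p['image'].astype(int);print([ (np.round(d['location'],1).tolist(),d['conf']) for d in place_of(p,'case_handle')])
print(s['tool_pos'])
rows((608.5,-191,156),(180,0,79.7),3)"
```

```text
time: 5.88
tool_pos: [607.0, -190.3, 198.4]
tcp_rot: [-179.7, -0.1, 79.9]
ft_force: [0.3, -0.7, 1.1]
finger_gap: 85.4
grip_force: 0.0
[ 606.95960791 -190.27376927  198.40247021] [-1.79711919e+02 -8.12656757e-02  7.99291822e+01]
[ 608.488391   -190.75172439  201.42271636] [-1.79989592e+02 -2.61490786e-02  7.99367009e+01]
[([607.4, -191.1, 159.3], 0.92)]
[ 608.488391   -190.75172439  201.42271636]
n 3 row [0.003, -0.036, 1.575] [0.001, 0.0001, 0.0014] mm/row 15.8 deg/row 0.1
```

```bash
python3 -m handwheel '[[1,0,0,1.5,0,0,0],[1,0,0,1.5,0,0,0],[1,0,0,1.4,0,0,0],[0.2,0,0,0,0,0,0],[-0.2,0,0,0,0,0,0],[-0.7,0,0,0,0,0,0],[-1,0,0,0,0,0,0],[-1,0,0,0,0,0,0],[-1,0,0,0,0,0,0],[-1,0,0,0,0,0,0]]' 100
```

```text
time: 6.82
tool_pos: [608.4, -192.6, 157.8]
tcp_rot: [179.9, 0.0, 79.8]
ft_force: [-3.0, 1.5, 6.4]
finger_gap: 14.5
grip_force: 99.3
```

```bash
python3 -m handwheel '[[-1,0,0,-0.5,0,0,0],[-1,0,0,-1,0,0,0],[-1,0,0,-2,0,0,0],[-1,0,0,-2.5,0,0,0],[-1,0,0,-2.5,0,0,0],[-1,0,0,-2.5,0,0,0]]' 100
```

```text
time: 7.32
tool_pos: [607.6, -192.3, 267.4]
tcp_rot: [-179.9, -0.0, 79.8]
ft_force: [0.2, -0.2, -4.4]
finger_gap: 14.4
grip_force: 97.9
```

Run:
```python
from h import *
rows((623.5,174.2,350),(180,0,90.95),11,(608,-192.3,350),(180,0,79.8))
```

```text
n 11 row [3.336, -0.158, -0.0] [0.0, 0.0, -0.0177] mm/row 33.4 deg/row 1.01
```

```bash
python3 -m handwheel '[[-1,0,0,-2.8,0,0,0],[-1,0,0,-2.8,0,0,0],[-1,0,0,-2.7,0,0,0],[-1,1,0,0,0,0,0],[-1,2.33,-0.15,0,0,0,-0.0177]]' 100
python3 -m handwheel '[[-1,3.34,-0.158,0,0,0,-0.0177],[-1,3.34,-0.158,0,0,0,-0.0177],[-1,3.34,-0.158,0,0,0,-0.0177],[-1,3.34,-0.158,0,0,0,-0.0177],[-1,3.34,-0.158,0,0,0,-0.0177],[-1,3.34,-0.158,0,0,0,-0.0177],[-1,3.34,-0.158,0,0,0,-0.0177],[-1,3.34,-0.158,0,0,0,-0.0177],[-1,3.34,-0.158,0,0,0,-0.0177],[-1,2.34,-0.158,0,0,0,-0.0177],[-1,1,0,0,0,0,0],[-1,0,0,0,0,0,0]]' 100
python3 - <<'E'
from h import *
rows((623.5,174.2,350),(180,0,90.95),3)
p=snapshot('top');q=snapshot('scene');w=snapshot('wrist');print(sense()['tool_pos'],sense()['tcp_rot'])
for n in['case_mid','keeper','case_handle','tool_case','base_case']:
  for a in(p,q,w): print(n,[(np.round(d['location'],1).tolist(),round(d['conf'],2)) for d in place_of(a,n)[:2]])
save(q,'s3')
E
```

```text
time: 7.73
tool_pos: [613.0, -161.5, 351.6]
tcp_rot: [179.8, 0.1, 80.6]
ft_force: [0.1, 1.9, -7.1]
finger_gap: 14.4
grip_force: 97.9
time: 8.73
tool_pos: [622.1, 177.7, 347.5]
tcp_rot: [-179.8, -0.0, 91.2]
ft_force: [-0.6, -0.7, -6.4]
finger_gap: 14.2
grip_force: 97.9
n 3 row [-0.119, 0.045, -0.084] [-0.0009, -0.0002, 0.0015] mm/row 1.5 deg/row 0.1
[623.02936621 173.676119   348.44479287] [-1.79920587e+02  5.21169574e-02  9.09603651e+01]
case_mid []
case_mid []
case_mid []
keeper []
keeper []
keeper []
case_handle [([621.0, 177.2, 347.1], 0.64)]
case_handle [([621.3, 177.4, 345.7], 0.68), ([816.0, 14.7, 1.1], 0.63)]
case_handle [([621.4, 176.8, 348.7], 0.77)]
tool_case [([620.0, 175.0, 190.6], 0.94)]
tool_case []
tool_case []
base_case []
base_case [([622.2, 174.1, -0.3], 0.57)]
base_case [([444.8, 169.9, 170.6], 0.18)]
```

View pics/s3.png

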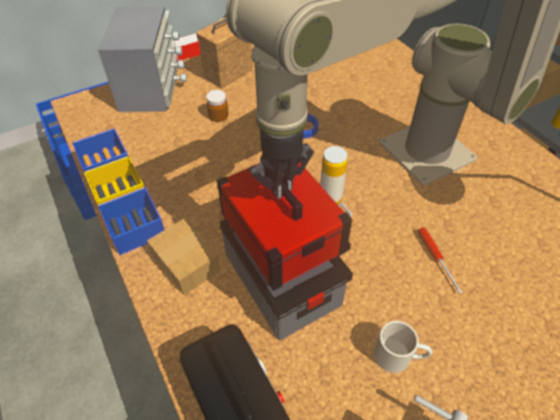

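```bash
python3 -m handwheel '[[-1,-0.1,0.1,0.5,0,0,0],[-1,-0.1,0,1.5,0,0,0],[-1,0,0,1.5,0,0,0],[-1,0,0,0.8,0,0,0],[-1,0,0,0.3,0,0,0],[-1,0,0,0.2,0,0,0],[-1,0,0,0.2,0,0,0],[-1,0,0,0.2,0,0,0],[-1,0,0,0,0,0,0]]' 100
python3 -c "
from h import *
s=sense();print(s['wrist_torque'])"
```

```text
time: 10.38
tool_pos: [624.5, 172.4, 297.9]
tcp_rot: [180.0, -0.0, 91.0]
ft_force: [0.3, 0.3, -5.1]
finger_gap: 14.3
grip_force: 97.9
[-0.01158366  0.03656955  0.01749464]
```

```bash
python3 -m handwheel '[[-1,0,0,0.2,0,0,0],[-1,0,0,0.2,0,0,0],[-1,0,0,0.1,0,0,0],[-1,0,0,0.1,0,0,0],[-1,0,0,0,0,0,0]]' 100
python3 -m handwheel '[[-1,0,0,0.1,0,0,0],[-1,0,0,0.1,0,0,0],[-1,0,0,0,0,0,0]]' 100
python3 -c "
from h import *
s=sense();print(s['wrist_torque'])"
```

```text
time: 10.8
tool_pos: [624.2, 172.4, 291.1]
tcp_rot: [-180.0, 0.0, 91.0]
ft_force: [-0.2, 1.1, -5.0]
finger_gap: 14.2
grip_force: 98.0
time: 11.05
tool_pos: [624.3, 172.4, 289.9]
tcp_rot: [180.0, -0.0, 91.0]
ft_force: [-1.2, -0.0, -2.4]
finger_gap: 14.0
grip_force: 98.3
[-0.06322445  0.22268786 -0.00275795]
```

```bash
python3 -m handwheel '[[-1,0,0,0.1,0,0,0],[-1,0,0,0.1,0,0,0],[-1,0,0,0,0,0,0]]' 100
python3 -c "
from h import *
s=sense();print(s['wrist_torque'])"
```

```text
time: 11.3
tool_pos: [624.2, 172.4, 289.8]
tcp_rot: [179.9, -0.0, 91.0]
ft_force: [-6.3, -1.0, 6.9]
finger_gap: 14.0
grip_force: 99.7
[-0.22694712  1.14967569 -0.02211788]
```

```bash
python3 -m handwheel '[[-0.5,0,0,0,0,0,0],[0,0,0,0,0,0,0],[0.6,0,0,0,0,0,0],[1,0,0,0,0,0,0],[1,0,0,0,0,0,0],[1,0,0,-1.5,0,0,0],[1,0,0,-2.5,0,0,0],[1,0,0,-3.5,0,0,0],[1,0,0,-3.5,0,0,0],[1,0,0,-3.5,0,0,0]]' 100
python3 - <<'E'
from h import *
p=snapshot('top');q=snapshot('scene');w=snapshot('wrist');print(sense()['tool_pos'],sense()['tcp_rot'])
for n in['case_mid','keeper','case_handle','tool_case','loop_bar','loop_pin','lever_tip','lever_pivot']:
  for a in(p,q,w): print(n,[(np.round(d['location'],1).tolist(),round(d['conf'],2)) for d in place_of(a,n)[:2]])
im=np.hstack([cv2.resize(a['image'][r0:r0+210,c0:c0+280],(400,300)) for a,r0,c0 in((w,0,100),(q,150,150))])
cv2.imwrite('pics/c4.png',im[...,::-1])
E
```

```text
time: 12.13
tool_pos: [624.0, 172.3, 433.8]
tcp_rot: [-180.0, 0.0, 91.0]
ft_force: [1.1, -0.6, -0.2]
finger_gap: 85.2
grip_force: 0.0
[625.32367546 172.59501512 437.37878465] [ 1.79543878e+02 -7.81932129e-02  9.09941485e+01]
case_mid []
case_mid []
case_mid [([626.4, 173.8, 289.3], 0.54)]
keeper []
keeper []
keeper []
case_handle [([624.3, 172.9, 291.0], 0.74)]
case_handle [([623.8, 174.6, 287.7], 0.65)]
case_handle [([625.5, 174.2, 290.9], 0.69)]
tool_case [([624.1, 171.8, 132.5], 0.72)]
tool_case [([626.5, 172.1, 134.0], 0.93)]
tool_case [([628.0, 174.2, 132.1], 0.96)]
loop_bar [([624.5, 173.6, 292.3], 0.3)]
loop_bar [([447.8, 170.7, 165.2], 0.61), ([504.5, 469.7, -2.7], 0.54)]
loop_bar [([446.2, 172.2, 170.7], 0.88)]
loop_pin []
loop_pin [([500.9, 173.4, 109.3], 0.78)]
loop_pin [([502.1, 171.4, 107.3], 0.63)]
lever_tip []
lever_tip [([452.9, 175.5, 136.1], 0.56)]
lever_tip [([455.7, 173.2, 133.4], 0.93)]
lever_pivot []
lever_pivot []
lever_pivot []
```

View pics/c4.png

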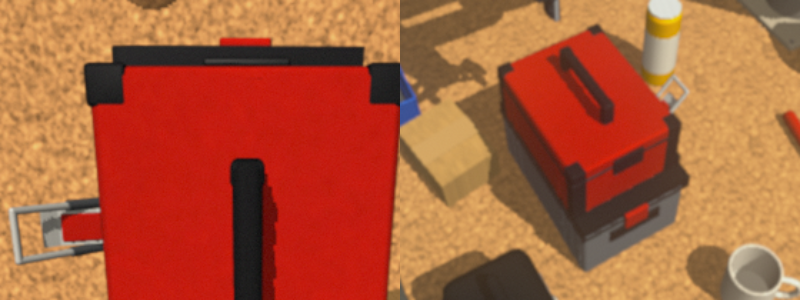

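The picture shows the red case seated flush on the base (handle z ≈ 290 as expected), with the loop still leaning out at (15–60, 210–260). Next is a tilted approach from the robot side, pushing the loop inwards past upright.

```bash
cat >> h.py <<'E'
def tilt(deg,yaw=.95):
    s,c=np.sin(np.radians(deg)),np.cos(np.radians(deg))
    return Rn.from_euler('z',yaw,degrees=True)*Rn.from_matrix(np.array([[-c,0,s],[0,1,0],[-s,0,-c]]))
E
python3 - <<'E'
from h import *
rows((385,172,260),tilt(40),18)
E
```

```text
n 18 row [1.25, -1.255, 0.484] [-0.0303, -0.0304, -0.0833] mm/row 18.4 deg/row 5.37
```

```bash
python3 -m handwheel '[[1,1.25,-1.255,0.484,-0.0303,-0.0304,-0.0833],[1,1.25,-1.255,0.484,-0.0303,-0.0304,-0.0833],[1,1.25,-1.255,0.484,-0.0303,-0.0304,-0.0833],[1,1.25,-1.255,0.484,-0.0303,-0.0304,-0.0833],[0.5,1.25,-1.255,0.484,-0.0303,-0.0304,-0.0833],[0.2,1.25,-1.255,0.484,-0.0303,-0.0304,-0.0833],[0,1.25,-1.255,0.484,-0.0303,-0.0304,-0.0833],[-0.2,1.25,-1.255,0.484,-0.0303,-0.0304,-0.0833],[-0.41,1.25,-1.255,0.484,-0.0303,-0.0304,-0.0833]]' 30
python3 -m handwheel '[[-0.41,1.25,-1.255,0.484,-0.0303,-0.0304,-0.0833],[-0.41,1.25,-1.255,0.484,-0.0303,-0.0304,-0.0833],[-0.41,1.25,-1.255,0.484,-0.0303,-0.0304,-0.0833],[-0.41,1.25,-1.255,0.484,-0.0303,-0.0304,-0.0833],[-0.41,1.25,-1.255,0.484,-0.0303,-0.0304,-0.0833],[-0.41,1.25,-1.255,0.484,-0.0303,-0.0304,-0.0833],[-0.41,1.25,-1.255,0.484,-0.0303,-0.0304,-0.0833],[-0.41,1.25,-1.255,0.484,-0.0303,-0.0304,-0.0833],[-0.41,1.25,-1.255,0.484,-0.0303,-0.0304,-0.0833],[-0.41,0,0,0,0,0,0]]'
python3 - <<'E'
from h import *
w=snapshot('wrist');q=snapshot('scene');s=sense();print(s['tool_pos'],s['tcp_rot'],s['joint_pos'].round())
for n in['keeper','loop_bar','loop_pin','lever_tip','lever_pivot']:
  for a in(q,w): print(n,[(np.round(d['location'],1).tolist(),round(d['conf'],2)) for d in place_of(a,n)[:2]])
save(w,'w5'); rows((373,172,220),tilt(40),3)
E
```

```text
time: 14.23
tool_pos: [491.0, 232.8, 363.7]
tcp_rot: [171.1, 19.9, 133.2]
ft_force: [-0.1, 0.2, 0.8]
finger_gap: 26.1
grip_force: 0.0
time: 15.07
tool_pos: [405.4, 194.5, 254.1]
tcp_rot: [-178.3, 38.8, -178.6]
ft_force: [-0.2, -1.0, -0.3]
finger_gap: 25.0
grip_force: 0.0
[406.50150688 195.07871451 259.52992956] [-178.77908121   39.06207908 -179.31088789] [ 36. -51. 137. -25.  64. -49.]
keeper []
keeper [([522.8, 170.4, 169.7], 0.84)]
loop_bar [([442.6, 169.8, 165.5], 0.56)]
loop_bar [([445.9, 171.2, 172.3], 0.9), ([507.4, 466.6, 1.3], 0.21)]
loop_pin [([501.1, 171.5, 109.2], 0.74)]
loop_pin [([500.4, 172.2, 106.6], 0.57)]
lever_tip [([455.7, 178.6, 134.0], 0.65)]
lever_tip [([455.1, 173.4, 131.8], 0.78)]
lever_pivot []
lever_pivot [([523.0, 172.7, 103.6], 0.88)]
n 3 row [1.717, -0.757, 0.311] [-0.0078, -0.0052, -0.0003] mm/row 19.0 deg/row 0.54
```

View pics/w5.png

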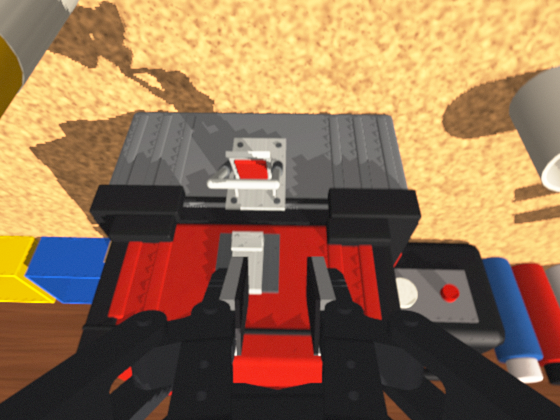

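The wrist view shows the loop bar at about (215–280, 183), the red pad at (248,168), and the keeper hook at (248,245) above it, centred. The arm is at its j2 limit here, so I reduce the tilt to 25° for the push.

Run:
```python
from h import *
rows((407,172,218),tilt(25),4)
rows((420,172,164),tilt(25),3,(407,172,218),tilt(25).as_euler('xyz',degrees=True))
```

```text
n 4 row [0.582, -0.573, 0.874] [-0.0058, 0.0615, -0.001] mm/row 12.0 deg/row 3.54
n 3 row [0.368, -0.007, 1.814] [-0.0, -0.0, -0.0] mm/row 18.5 deg/row 0.0
```

```bash
python3 -m handwheel '[[-0.41,0.58,-0.57,0.87,-0.0058,0.0615,0],[-0.41,0.58,-0.57,0.87,-0.0058,0.0615,0],[-0.41,0.58,-0.57,0.87,-0.0058,0.0615,0],[-0.41,0.58,-0.57,0.87,-0.0058,0.0615,0],[-0.41,0,0,0,0,0,0]]'
python3 - <<'E'
from h import *
s=sense();print(s['tool_pos'],s['tcp_rot'],s['joint_pos'].round())
rows((420,172,164),tilt(25),3)
E
```

```text
time: 16.08
tool_pos: [407.1, 170.8, 216.6]
tcp_rot: [179.9, 24.7, -179.4]
ft_force: [0.6, -1.1, -0.2]
finger_gap: 25.3
grip_force: 0.0
[407.05858994 170.81271062 216.59185137] [ 179.92690617   24.72630024 -179.36935482] [ 23. -42. 132. -10.  67. -65.]
n 3 row [0.344, 0.033, 1.772] [-0.0004, -0.0016, -0.0017] mm/row 18.1 deg/row 0.13
```

```bash
python3 -m handwheel '[[-0.41,0.34,0.03,1.77,0,0,0],[-0.41,0.34,0.03,1.77,0,0,0],[-0.41,0.34,0.03,1.77,0,0,0],[-0.41,0,0,0,0,0,0],[-0.41,-0.96,0,0,0,0,0],[-0.41,-0.96,0,0,0,0,0],[-0.41,-0.96,0,0,0,0,0],[-0.41,-0.96,0,0,0,0,0]]'
python3 - <<'E'
from h import *
q=snapshot('scene');w=snapshot('wrist');s=sense();print(s['tool_pos'],s['tcp_rot'],s['ft_force'])
for n in['loop_bar','loop_pin','lever_tip']:
  for a in(q,w): print(n,[(np.round(d['location'],1).tolist(),round(d['conf'],2)) for d in place_of(a,n)[:2]])
E
```

```text
time: 16.75
tool_pos: [455.4, 174.1, 183.2]
tcp_rot: [179.9, 25.1, -179.3]
ft_force: [-0.1, 0.4, -0.2]
finger_gap: 25.1
grip_force: 0.0
[456.14878794 174.15133639 183.98534609] [ 179.86430523   25.18429469 -179.28692521] [-0.15899599 -0.36318798 -0.09729234]
loop_bar [([472.4, 170.8, 182.9], 0.41)]
loop_bar [([475.4, 169.4, 185.4], 0.72)]
loop_pin [([499.8, 173.2, 108.6], 0.71)]
loop_pin [([500.0, 171.2, 109.3], 0.77), ([472.9, 169.2, 186.7], 0.47)]
lever_tip []
lever_tip [([452.7, 174.0, 130.4], 0.9)]
```

```bash
python3 -m handwheel '[[-0.41,-0.65,0,0.2,0,0,0],[-0.41,-0.65,0,0.2,0,0,0],[-0.41,-0.65,0,0.2,0,0,0],[-0.41,-0.65,0,0.2,0,0,0],[-0.41,-0.65,0,0.2,0,0,0],[-0.41,0,0,0,0,0,0]]'
python3 - <<'E'
from h import *
q=snapshot('scene');w=snapshot('wrist');s=sense();print(s['tool_pos'],s['tcp_rot'],s['ft_force'])
for n in['loop_bar','loop_pin','lever_tip','keeper']:
  for a in(q,w): print(n,[(np.round(d['location'],1).tolist(),round(d['conf'],2)) for d in place_of(a,n)[:2]])
E
```

```text
time: 17.65
tool_pos: [489.9, 174.0, 186.7]
tcp_rot: [179.9, 25.0, -179.3]
ft_force: [-0.2, -0.2, 0.2]
finger_gap: 25.0
grip_force: 0.0
[488.76234364 173.94787503 186.03818365] [ 179.90639715   24.95008003 -179.29469621] [-0.2343678  -0.84134683 -0.69307807]
loop_bar []
loop_bar [([520.9, 172.5, 184.9], 0.74)]
loop_pin [([501.0, 172.5, 110.2], 0.43)]
loop_pin [([500.0, 172.0, 104.5], 0.97)]
lever_tip [([451.5, 175.9, 134.0], 0.49), ([814.6, 15.0, -1.3], 0.41)]
lever_tip [([453.2, 171.7, 131.6], 0.86)]
keeper []
keeper [([524.1, 170.0, 169.2], 0.67)]
```

The loop bar is now at (521,172,185), leaning on the keeper plate. Next I plan the lever press.

```bash
cat >> h.py <<'E'
def press(a,th,h=8,rho=50):
    T=tilt(th).as_matrix(); t=np.radians(th)
    u=np.array([-np.sin(a),-np.cos(a)]); n=np.array([-np.cos(a),np.sin(a)]); z=np.array([np.sin(t),-np.cos(t)])
    sp=abs(u@z); q=np.array([-104,105])+rho*u+(h+11*sp)*n
    B=Rn.from_euler('z',.95,degrees=True).apply([q[0],0,q[1]])+[623.5,174.2,0]
    return B-17*T[:,2]
E
python3 - <<'E'
from h import *
cur=sense()['tool_pos']; S=[(2.2,25,14),(1.95,25,7),(1.75,28,6),(1.55,31,6),(1.3,35,6),(1.05,38,6),(.8,40,6),(.55,40,6),(.35,40,6),(.2,40,6),(.08,40,6),(0,40,6)]
b=press(*S[0]); print(b); up=cur-[20,0,-35]; 
rows(up,tilt(25),3); rows(b,tilt(25),3,up,tilt(25).as_euler('xyz',degrees=True))
for s0,s1 in zip(S,S[1:]):
    print(s1[0],press(*s1).round(1)); rows(press(*s1),tilt(s1[1]),2,press(*s0),tilt(s0[1]).as_euler('xyz',degrees=True))
E
```

```text
[485.81325055 171.91685801 168.93344703]
n 3 row [0.111, 0.011, -1.339] [0.0001, -0.0, -0.0011] mm/row 13.4 deg/row 0.06
n 3 row [0.213, -0.085, 1.826] [-0.0, -0.0, -0.0] mm/row 18.4 deg/row 0.0
1.95 [471.4 171.7 152.9]
n 2 row [0.991, -0.0, 0.425] [-0.0, -0.0, -0.0] mm/row 10.8 deg/row 0.0
1.75 [464.6 171.6 141.5]
n 2 row [0.553, 0.0, 0.362] [-0.0, -0.0262, -0.0] mm/row 6.6 deg/row 1.5
1.55 [460.5 171.5 130. ]
n 2 row [0.457, -0.0, 0.407] [-0.0, -0.0262, -0.0] mm/row 6.1 deg/row 1.5
1.3 [459.  171.5 114.9]
n 2 row [0.466, 0.0, 0.601] [-0.0, -0.0349, -0.0] mm/row 7.6 deg/row 2.0
1.05 [461.9 171.5 100.1]
n 2 row [0.314, -0.0, 0.685] [-0.0, -0.0262, -0.0] mm/row 7.5 deg/row 1.5
0.8 [468.  171.6  88.1]
n 2 row [0.136, 0.0, 0.659] [-0.0, -0.0175, -0.0] mm/row 6.7 deg/row 1.0
0.55 [474.4 171.7  80.4]
n 2 row [0.003, -0.0, 0.5] [-0.0, 0.0, -0.0] mm/row 5.0 deg/row 0.0
0.35 [480.7 171.8  75. ]
n 2 row [-0.068, 0.0, 0.407] [-0.0, 0.0, -0.0] mm/row 4.1 deg/row 0.0
0.2 [486.1 171.9  71.6]
n 2 row [-0.097, -0.0, 0.305] [-0.0, 0.0, -0.0] mm/row 3.2 deg/row 0.0
0.08 [490.8 172.   69.3]
n 2 row [-0.108, 0.0, 0.24] [-0.0, 0.0, -0.0] mm/row 2.6 deg/row 0.0
0 [494.2 172.1  68. ]
n 2 row [-0.088, 0.0, 0.156] [-0.0, 0.0, -0.0] mm/row 1.8 deg/row 0.0
```

```bash
python3 -m handwheel '[[-0.6,0.11,0,-1.34,0,0,0],[-1,0.11,0,-1.34,0,0,0],[-1,0.11,0,-1.34,0,0,0],[-1,0,0,0,0,0,0],[-1,0.757,-0.08,1.78,0,0,0],[-1,0.757,-0.08,1.78,0,0,0],[-1,0.757,-0.08,1.78,0,0,0],[-1,0,0,0,0,0,0]]' 30
python3 -c "
from h import *
s=sense();print(s['tool_pos'],s['tcp_rot'],s['joint_pos'].round())
w=snapshot('wrist')
for n in['loop_bar','lever_tip']: print(n,[(np.round(d['location'],1).tolist(),round(d['conf'],2)) for d in place_of(w,n)[:2]])
rows(press(1.95,25,7),tilt(25),2)"
```

```text
time: 18.82
tool_pos: [468.1, 170.5, 157.8]
tcp_rot: [-180.0, 24.6, -179.2]
ft_force: [-0.6, 0.1, -0.5]
finger_gap: 0.3
grip_force: 0.0
[468.06363896 170.50970574 157.82946692] [-179.96694262   24.59583343 -179.2224263 ] [ 19. -27. 129.  -9.  55. -67.]
loop_bar []
lever_tip [([454.7, 171.9, 131.3], 0.7)]
n 2 row [0.202, 0.005, 0.507] [0.0001, -0.0, -0.0017] mm/row 5.5 deg/row 0.1
```

```bash
python3 -m handwheel '[[-1,0.1,0,0.5,0,0,0],[-1,0.1,0.05,0.5,0,0,0],[-1,0.55,0.05,0.36,0,-0.026,0],[-1,0.55,0,0.36,0,-0.026,0],[-1,0.46,0,0.41,0,-0.026,0],[-1,0.46,0,0.41,0,-0.026,0],[-1,0.47,0,0.6,0,-0.035,0],[-1,0.47,0,0.6,0,-0.035,0],[-1,0,0,0,0,0,0]]'
python3 -c "
from h import *
s=sense();print(s['joint_pos'].round())
w=snapshot('wrist');q=snapshot('scene')
for n in['loop_bar','loop_pin','lever_tip','keeper']:
  for a in(w,q): print(n,[(np.round(d['location'],1).tolist(),round(d['conf'],2)) for d in place_of(a,n)[:2]])
save(w,'w6');rows(press(1.3,35,6),tilt(35),2)"
```

```text
time: 19.72
tool_pos: [459.0, 172.2, 113.0]
tcp_rot: [180.0, 34.9, -179.2]
ft_force: [-0.8, -0.4, -1.4]
finger_gap: -0.2
grip_force: 0.0
[ 24. -33. 141. -20.  41. -56.]
loop_bar []
loop_bar []
loop_pin []
loop_pin []
lever_tip [([449.3, 172.4, 83.8], 0.73)]
lever_tip []
keeper []
keeper [([813.2, 17.4, 0.1], 0.63)]
n 2 row [0.1, -0.048, -0.014] [-0.0002, -0.0002, -0.0019] mm/row 1.1 deg/row 0.11
```

View pics/w6.png

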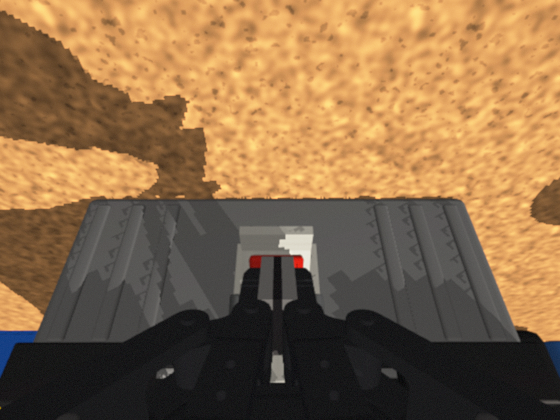

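The view shows the closed fingertips at (275,270) on the red pad, with the lever tip measured at a ≈ 1.28. j3 is near its limit, so I hold the tilt at 34° and watch the force to tell whether the loop is hooked.

Run:
```python
from h import *
S=[(1.3,35,6),(1.05,34,6),(.8,34,6),(.55,34,6),(.35,36,6),(.2,38,6),(.08,40,6),(0,40,6)]
for s0,s1 in zip(S,S[1:]):
    print(s1[0],press(*s1).round(1)); rows(press(*s1),tilt(s1[1]),2,press(*s0),tilt(s0[1]).as_euler('xyz',degrees=True))
```

```text
1.05 [463.3 171.5 100.1]
n 2 row [0.246, -0.0, 0.727] [-0.0, 0.0087, -0.0] mm/row 7.7 deg/row 0.5
0.8 [468.6 171.6  90. ]
n 2 row [0.062, -0.0, 0.571] [-0.0, -0.0, -0.0] mm/row 5.7 deg/row 0.0
0.55 [474.9 171.7  82. ]
n 2 row [-0.037, 0.0, 0.505] [-0.0, -0.0, -0.0] mm/row 5.1 deg/row 0.0
0.35 [481.  171.8  75.9]
n 2 row [-0.08, -0.0, 0.422] [-0.0, -0.0175, -0.0] mm/row 4.3 deg/row 1.0
0.2 [486.2 171.9  72. ]
n 2 row [-0.094, -0.0, 0.315] [-0.0, -0.0175, -0.0] mm/row 3.3 deg/row 1.0
0.08 [490.8 172.   69.3]
n 2 row [-0.094, 0.0, 0.249] [-0.0, -0.0175, -0.0] mm/row 2.7 deg/row 1.0
0 [494.2 172.1  68. ]
n 2 row [-0.088, 0.0, 0.156] [-0.0, 0.0, -0.0] mm/row 1.8 deg/row 0.0
```

```bash
python3 -m handwheel '[[-1,0.25,0,0.72,0,0.009,0],[-1,0.25,0,0.72,0,0.009,0],[-1,0,0,0,0,0,0]]'
python3 -m handwheel '[[-1,0.06,0,0.57,0,0,0],[-1,0.06,0,0.57,0,0,0],[-1,0,0,0,0,0,0]]'
```

```text
time: 20.47
tool_pos: [464.9, 172.5, 100.4]
tcp_rot: [179.9, 33.9, -179.3]
ft_force: [-0.4, -0.1, 0.7]
finger_gap: 0.0
grip_force: 0.3
time: 20.72
tool_pos: [470.1, 172.6, 90.1]
tcp_rot: [179.9, 33.9, -179.3]
ft_force: [0.3, 0.9, 1.3]
finger_gap: -0.4
grip_force: 0.6
```

```bash
python3 -m handwheel '[[-1,-0.56,0,-1.3,0,0,0],[-1,-1.1,0,-2.2,0,0,0],[-1,-1.5,0,-2.5,0,0,0],[-1,-1.5,0,-2.5,0,0,0],[-1,-1.5,0,-2.5,0,0,0],[-1,0,0,0,0,0,0]]'
python3 -c "
from h import *
w=snapshot('wrist');q=snapshot('top');s=sense();print(s['tool_pos'],s['joint_pos'].round())
for n in['loop_bar','loop_pin','lever_tip','keeper']:
  for a in(w,q): print(n,[(np.round(d['location'],1).tolist(),round(d['conf'],2)) for d in place_of(a,n)[:2]])
c=w['image'][120:330,140:420];cv2.imwrite('pics/w7.png',cv2.resize(c,(800,600),interpolation=cv2.INTER_CUBIC)[...,::-1])"
```

```text
time: 21.22
tool_pos: [462.2, 173.5, 224.4]
tcp_rot: [179.6, 34.5, -179.4]
ft_force: [1.8, 1.1, 1.7]
finger_gap: 0.1
grip_force: 0.0
[460.37303814 172.66916197 218.25260325] [ 23. -40. 134. -15.  55. -63.]
loop_bar []
loop_bar [([526.6, 175.0, 171.9], 0.56)]
loop_pin [([504.2, 168.9, 92.4], 0.69)]
loop_pin [([502.8, 171.6, 87.4], 0.69)]
lever_tip [([454.7, 174.1, 76.2], 0.59)]
lever_tip [([452.8, 170.8, 79.4], 0.65)]
keeper [([524.7, 171.4, 170.5], 0.85)]
keeper [([505.5, 467.9, 6.9], 0.72), ([522.7, 169.2, 171.0], 0.64)]
```

View pics/w7.png

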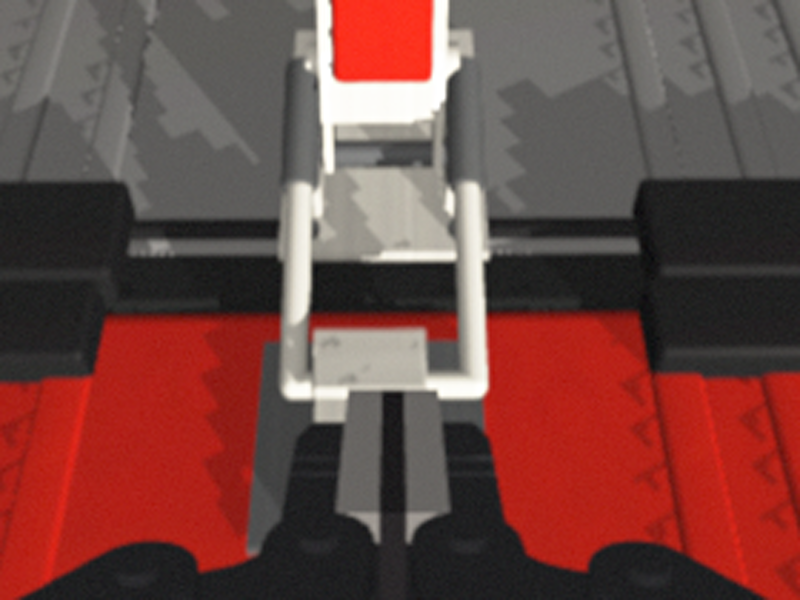

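The close-up shows the loop bar behind the keeper's lip (bar corners at (290,390) and (480,390), lip at (370,355)), so it is hooked, with the lever at about 1.17. I'll go back and press it all the way.

Run:
```python
from h import *
b=press(1.2,34,9);print(b);rows(b,tilt(34),4,(461,172.9,221),sense()['tcp_rot'])
S=[(1.2,34,9),(.95,34,5),(.7,34,4),(.45,34,4),(.25,36,4),(.1,38,4),(0,40,4)]
for s0,s1 in zip(S,S[1:]):
    print(s1[0],press(*s1).round(1)); rows(press(*s1),tilt(s1[1]),2,press(*s0),tilt(s0[1]).as_euler('xyz',degrees=True))
```

```text
[459.27310297 171.47676537 111.62764913]
n 4 row [1.561, -0.037, 2.245] [-0.0002, -0.0007, -0.0008] mm/row 27.3 deg/row 0.06
0.95 [466.3 171.6  94.3]
n 2 row [0.194, -0.0, 0.913] [-0.0, -0.0, -0.0] mm/row 9.3 deg/row 0.0
0.7 [472.4 171.7  85.4]
n 2 row [-0.006, 0.0, 0.544] [-0.0, -0.0, -0.0] mm/row 5.4 deg/row 0.0
0.45 [479.7 171.8  78.2]
n 2 row [-0.1, 0.0, 0.499] [-0.0, -0.0, -0.0] mm/row 5.1 deg/row 0.0
0.25 [486.5 171.9  73. ]
n 2 row [-0.133, -0.0, 0.406] [-0.0, -0.0175, -0.0] mm/row 4.3 deg/row 1.0
0.1 [492.2 172.   69.8]
n 2 row [-0.134, 0.0, 0.298] [-0.0, -0.0175, -0.0] mm/row 3.3 deg/row 1.0
0 [496.2 172.1  68. ]
n 2 row [-0.1, 0.0, 0.195] [-0.0, -0.0175, -0.0] mm/row 2.2 deg/row 1.0
```

```bash
python3 -m handwheel '[[-1,1.56,-0.03,2.24,0,0,0],[-1,1.56,-0.03,2.24,0,0,0],[-1,1.56,-0.03,2.24,0,0,0],[-1,1.56,-0.03,2.24,0,0,0],[-1,0,0,0,0,0,0]]'
python3 -m handwheel '[[-1,0.19,0,0.91,0,0,0],[-1,0.19,0,0.91,0,0,0],[-1,0,0,0.54,0,0,0],[-1,0,0,0.54,0,0,0],[-1,0,0,0,0,0,0]]'
python3 -m handwheel '[[-1,-0.1,0,0.5,0,0,0],[-1,-0.1,0,0.5,0,0,0],[-1,0,0,0,0,0,0]]'
```

```text
time: 22.13
tool_pos: [454.0, 169.6, 99.9]
tcp_rot: [-179.9, 33.4, -179.2]
ft_force: [-0.8, -0.3, -1.2]
finger_gap: -0.1
grip_force: 0.0
time: 22.55
tool_pos: [471.7, 171.5, 81.4]
tcp_rot: [179.9, 34.0, -179.3]
ft_force: [0.3, 0.1, 1.3]
finger_gap: 0.2
grip_force: 0.2
time: 22.8
tool_pos: [478.7, 171.7, 73.7]
tcp_rot: [179.9, 34.0, -179.3]
ft_force: [-0.5, -0.4, 0.0]
finger_gap: -0.4
grip_force: 0.0
```

```bash
python3 -c "
from h import *
w=snapshot('wrist');q=snapshot('top');s=sense();print(s['tool_pos'],s['tcp_rot'],s['ft_force'])
for n in['loop_bar','loop_pin','lever_tip','keeper']:
  for a in(w,q): print(n,[(np.round(d['location'],1).tolist(),round(d['conf'],2)) for d in place_of(a,n)[:2]])
c=w['image'][190:400,140:420];cv2.imwrite('pics/w8.png',cv2.resize(c,(800,600),interpolation=cv2.INTER_CUBIC)[...,::-1])"
```

```text
[478.09142501 171.50460531  73.4194164 ] [ 179.89621713   33.89546573 -179.28871113] [-0.78382294 -0.85128022  0.48913039]
loop_bar [([490.5, 171.8, 38.1], 0.59)]
loop_bar [([526.9, 173.6, 171.4], 0.49)]
loop_pin [([517.4, 171.4, 82.6], 0.61)]
loop_pin [([517.8, 171.9, 79.9], 0.62)]
lever_tip [([490.9, 173.5, 40.3], 0.9)]
lever_tip [([490.7, 175.5, 43.1], 0.68)]
keeper []
keeper [([520.0, 168.0, 173.0], 0.96)]
```

View pics/w8.png

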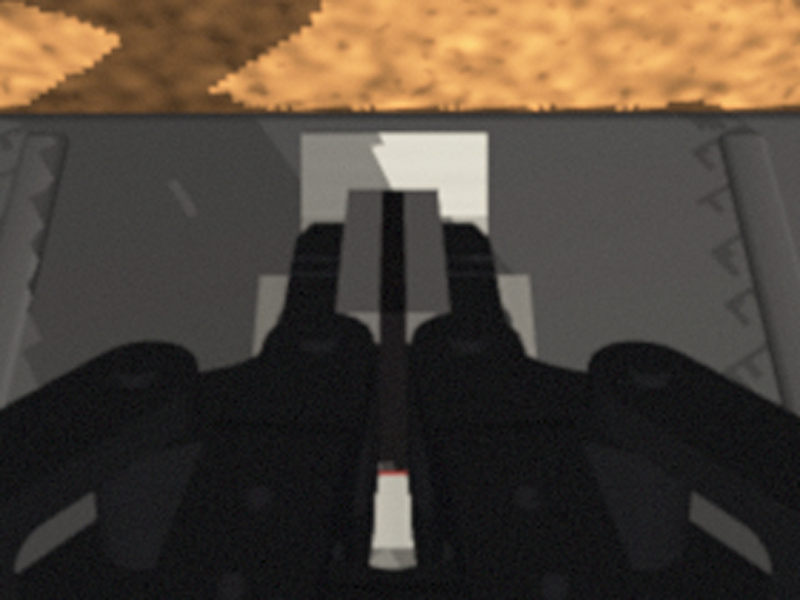

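The fingers are pressing the lever, with its tip at (491,41), so a ≈ 0.42. Now the final inward push.

```bash
python3 -m handwheel '[[-1,-0.24,0,0.3,0,0,0],[-1,-0.24,0,0.3,0,0,0],[-1,-0.24,0,0.3,0,0,0],[-1,-0.24,0,0.3,0,0,0],[-1,0,0,0,0,0,0]]'
python3 -c "
from h import *
w=snapshot('wrist');q=snapshot('top');print(sense()['ft_force'])
for n in['loop_pin','lever_tip']:
  for a in(w,q): print(n,[(np.round(d['location'],1).tolist(),round(d['conf'],2)) for d in place_of(a,n)[:2]])"
python3 -m handwheel '[[-1,-0.24,0,0.2,0,0,0],[-1,-0.1,0,0.1,0,0,0],[-1,0,0,0,0,0,0]]'
```

```text
time: 23.72
tool_pos: [493.6, 171.7, 69.1]
tcp_rot: [179.9, 33.9, -179.3]
ft_force: [-0.3, 0.1, -0.4]
finger_gap: 0.2
grip_force: 0.0
[ 0.22201744 -0.23721222  1.33271448]
loop_pin [([527.8, 170.7, 84.5], 0.66)]
loop_pin [([525.0, 174.2, 173.3], 0.72), ([525.6, 172.5, 82.7], 0.69)]
lever_tip [([513.2, 171.1, 36.1], 0.57)]
lever_tip [([514.3, 176.3, 36.3], 0.66)]
time: 24.27
tool_pos: [494.8, 171.7, 67.0]
tcp_rot: [180.0, 33.6, -179.3]
ft_force: [-25.8, 1.6, 14.6]
finger_gap: -0.0
grip_force: 12.3
```

```bash
python3 -m handwheel '[[-1,0.4,0,-0.5,0,0,0],[-1,0.4,0,-1.5,0,0,0],[-1,0,0,-2.5,0,0,0],[-1,-1,0,-2.5,0,0,0],[-1,-1.5,0,-2.5,0,0,0],[-1,-1.5,0,-2.5,0,0,0],[-1,-1.5,0,-2.5,0,0,0],[-1,0,0,0,0,0,0],[-1,0,0,0,0,0,0]]'
python3 -c "
from h import *
w=snapshot('wrist');q=snapshot('top');e=snapshot('scene');print(sense()['ft_force'])
for n in['loop_bar','loop_pin','lever_tip','keeper','tool_case','case_handle','spray_can','mug','tape_roll','screwdriver','parts_box','screw_jar']:
  print(n,[[(np.round(d['location'],1).tolist(),round(d['conf'],2)) for d in place_of(a,n)[:1]] for a in(w,q,e)])
cv2.imwrite('pics/w9.png',np.hstack([cv2.resize(w['image'],(400,300)),cv2.resize(e['image'],(400,300))])[...,::-1])"
```

```text
time: 25.02
tool_pos: [456.7, 171.6, 218.4]
tcp_rot: [179.7, 34.2, -179.4]
ft_force: [-0.9, -0.1, -0.6]
finger_gap: -0.0
grip_force: 0.0
[-0.08975854 -0.57151759 -1.53048826]
loop_bar [[], [([523.2, 173.8, 168.9], 0.43)], []]
loop_pin [[([526.0, 171.5, 84.0], 0.56)], [([281.1, -281.4, -2.2], 0.73)], []]
lever_tip [[([510.7, 171.5, 32.6], 0.55)], [([513.5, 174.6, 35.6], 0.47)], []]
keeper [[([523.6, 167.2, 168.0], 0.58)], [([522.6, 170.0, 170.8], 0.9)], []]
tool_case [[], [([621.9, 170.0, 130.9], 0.65)], [([626.8, 174.9, 133.8], 0.66)]]
case_handle [[], [([624.0, 172.4, 292.5], 0.67)], [([620.4, 173.5, 286.7], 0.87)]]
spray_can [[], [([377.9, 24.7, -0.1], 0.87)], [([376.3, 27.1, -3.6], 0.69)]]
mug [[([621.9, 173.9, 1.8], 0.35)], [([503.6, 465.1, 6.0], 0.89)], [([507.9, 467.3, -3.7], 0.72)]]
tape_roll [[], [], [([277.9, -288.3, -0.2], 0.85)]]
screwdriver [[], [], [([245.5, 329.2, 1.0], 0.64)]]
parts_box [[], [([812.9, 11.4, 1.4], 0.78)], [([811.4, 12.1, 1.5], 0.84)]]
screw_jar [[], [([491.6, -480.4, 2.7], 0.95)], [([495.1, -482.1, -0.6], 0.84)]]
```

View pics/w9.png

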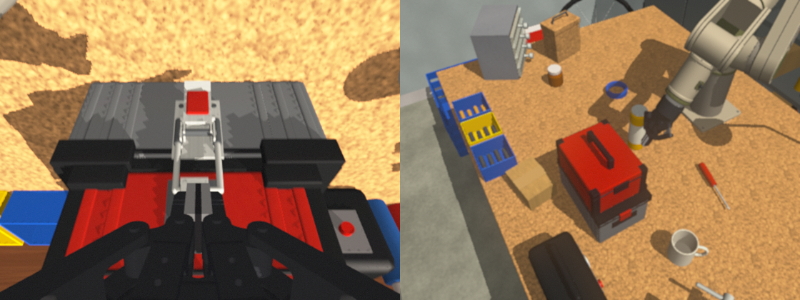

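The lever lies down along the front at (198,103), the loop runs up and is hooked on the keeper at (200,180), and the other items haven't moved. The gripper is clear, so I'm handing in.

```bash
python3 -c "
from bench import hand_in
print(hand_in())"
```

```text
the job is handed in; nothing more can be done
None
```

The job is handed in at about 25 s of the 54 s allowed: the red case sits home in the recess, the loop is hooked over the keeper, the lever is shut against its stop, and the other items look unmoved; the hand-in returned no verdict.

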